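# Turn the chalk tray end for end in its sleeve

### The job

The exposed half of the chalk tray is empty and the fresh chalk is hidden in the sleeve: slide the tray right out of its sleeve, turn it end for end, and slide it back in, empty half first, fully home against the back, so that the chalk half stands out. Keep the tray upright the whole time and leave everything else on the counter where it is.

Things in the scene. Friction and masses are not known exactly. Their poses are not given: they have to be found in the camera images.
- sleeve: oak sleeve screwed to the counter, cannot move: a box 101 long, 68 wide (72 at the mouth), 51 to 53 high, open at one end only (the mouth); brass foot plates 4 thick reach 50 from its middle line. Origin: centre of its underside, at counter height. x points from mouth to closed back, z up. Hollow: 56 wide, 41 high, from its floor, 4 above the counter, to 45 above it; inner face of the back wall at x = +44.5 mm
- sleeve_mouth (a point): centre of the sleeve's mouth, at x = -50.5, y = 0, z = 24.5 mm in the sleeve's frame; same axes. The mouth is flared: over its first 10 mm (x from -50.5 to -40.5) the hollow narrows by 4 mm at each side and at the top, and the floor's edge is ramped. A floor tongue 40 mm wide, 4 mm high, runs out of the mouth along the middle line to x = -95.5 mm, its end ramped down to x = -105.5 mm
- tray: loose open-topped beech tray, 160 long (x), 50 wide (y), 36 high, walls 5 mm, 0.18 to 0.33 kg; origin centre of underside. +x half: six wedged chalk cubes (cannot fall out); -x half: empty. Starts in the sleeve, axes along the sleeve's, chalk half inside, inner end 0.5 to 14 mm short of the back wall; slides with friction only. Fully home it stands 65 mm out of the mouth, 4 mm above the counter
- chalk_end (a point): middle of the outside of the tray's end wall at its chalk half: at x = +80 mm, z = 18 mm in the tray's frame
- empty_end (a point): middle of the outside of the tray's end wall at its empty half: at x = -80 mm, z = 18 mm in the tray's frame
- brush: table brush lying on its bristles, wooden back 180 x 48 mm, 44 mm high; origin centre of underside, x along its length
- coasters: stack of five round cork coasters, 92 mm across, 25 mm high; origin centre of underside
- ball_tray: low open wooden tray 190 x 132 mm holding six billiard balls, 62 mm high in all, 1.4 kg; origin centre of underside, x along its length
- tumbler: empty drinking glass, 76 mm across, 95 mm high; origin centre of underside
- bottle: amber glass bottle, 64 mm across, 210 mm high; origin centre of underside
- dice_cup: brown leather dice cup, open at the top, 80 mm across, 100 mm high; origin centre of underside
- domino_box: closed wooden domino box with a lid, 170 x 60 mm, 40 mm high; origin centre of underside, x along its length; it belongs to no sleeve

How it is judged:
By the outcome, as a careful person would: the job done as asked, in the order asked, and still so for the second after the job is handed in, with the robot touching nothing.
It also fails if it takes over 69 s, if anything falls off the work surface, if the arm or the gripper's body presses on something with over 40 N, if the wrist force passes 120 N, or if a joint passes its speed limit or range.

### The arm

A 6-joint arm with a two-finger parallel gripper is mounted at the origin on the work surface. World frame = base frame: x ahead of the robot, y to its left, z up, the work surface at z = 0. Lengths are in mm, angles in rad, forces in N, time in s.
With the tool pointing down it reaches from about 275 to 850 mm from the base axis. Payload 5.2 kg.
Tool frame: the origin (TCP) lies at the very end of the fingers, on their centre line; the grasp point (between the pads) lies 19 mm behind it (bot.grip_point_offset is the distance from the TCP to the grasp point, in mm); z points along the fingers, y is the line along which they close (so a half turn about z gives the same grasp; the last joint's range is limited). The gripper opens to 85 mm and grips with 20 to 120 N. Pads are 22 mm wide; open, the fingers measure 114 mm over their backs; the gripper's body (76 mm by 85 mm) begins 54 mm behind the grasp point. The pads swing forward as they close: fully open they stand 13 mm farther back than shut.
Start: joints at [-1.332, 0.259, 1.535, -0, 1.348, -0.203], TCP at [235.183, -497.186, 231.31] pointing down, gripper open.
Joint ranges: [-3.14, 3.14], [-0.91, 2.08], [0.19, 2.58], [-1.22, 4.36], [0.22, 2.71], [-3.12, 3.12]. Speed limits (rad/s): [2.57, 2.57, 3.14, 3.14, 3.14, 3.14].

### API

Orientations are given as a unit quaternion [x, y, z, w].
In Python, from bench import bot gives the robot as it stands. The module is installed in compiled form; this text tells all that it offers.
- The arm moves only by the tool arm_command, never from a script. Its argument "steps" is a list of rows, each an object of numbers: "dx", "dy", "dz": the shift along the world's x, y, z in units of 25 mm (1.0 is 25 mm); "ax", "ay", "az": the turn, a rotation vector about the world's x, y, z in units of 6 degrees (1.0 is 6 degrees). In form: [{"dx": .., "dy": .., "dz": .., "ax": .., "ay": .., "az": ..}, ...]. A call has 1 to 5 rows; each row is the pose to reach, as a shift and turn from the pose commanded when the call began; what a row does not reach only later rows make up. A row lasts 1/12 s, in which the tool goes at most 41.7 mm and 7.16 degrees, less where a joint would pass 70% of its speed; a pose out of reach is approached as far as the arm can. A call with a gripper value outside its range is refused whole. "jaw" is the opening, from 0 (shut) to 1 (fully open), set as the call begins (left out, the last holds). The fingers move at their own pace and stop on an object; "grip_force" is the grip in N (left out, the last holds). Time passes only in rows, so rows that repeat a pose let the fingers close. It gives the time, the measured TCP pose, the force, the opening and the grip force at its end, in the units of the state.
- bot.sense(): the state, without advancing time (a new reading comes with each control period).
- bot.capture(name): name is "side" or "top"; returns a dict with "pixels" (400x640x3 uint8, red, green, blue), "fx", "fy", "cx", "cy" (pixels), "pose" (4x4, takes a point from camera to world coordinates). Camera axes: x right, y down, z forward; pixel columns grow to the right and rows downward; lengths in mm; the calibration is good to about 2 mm. A picture is of the moment at which its call begins. There is no depth.
- bot.close_job(): hands the job in; it is judged then, once.
The state is a dict: "time_s": time; "joint_pos": joint angles; "qd": joint speeds; "tau": joint torques, N m; "eef_pos": TCP position; "ee_rot": TCP orientation; "contact_force": force on the tool from outside, world axes, zero at the start; "wrist_torque": the same for the moment, N m; "grip_width": finger opening in mm; "gripper_force": force on a finger pad.
Only numpy, scipy, OpenCV 4.12 (cv2) and the standard library are available. Lean on these libraries where they do the work, as an engineer would, in place of code of your own. Each camera call takes 0.05 s, during which the arm holds its last target. There are 200 camera calls.

## Working session

There is one attempt and no reset: what is moved stays moved. The work goes in short steps, Python scripts to look and compute and a tool call to move; the robot and the scene stay as the last step left them, time stands still between calls to the robot, and variables do not carry over. Pictures are saved under pics/ and viewed, at most 10 in all, crops included, and the job is handed in when it is done.

Besides the shell and the picture viewer there is one more tool, called after "Call:" as a command line: name --argument value ..., lists and objects as JSON in quotes. arm_command: Moves the arm, as the interface text tells. Its arguments: {"type":"object","properties":{"steps":{"type":"array","items":{"type":"object","properties":{"dx":{"type":"number"},"dy":{"type":"number"},"dz":{"type":"number"},"ax":{"type":"number"},"ay":{"type":"number"},"az":{"type":"number"}}}},"jaw":{"type":"number"},"grip_force":{"type":"number"}},"required":["steps"]}

```bash
mkdir -p pics; cat > h.py <<'E'
from bench import bot
import numpy as np, cv2
def snap(n,f):
    c=bot.capture(n); cv2.imwrite(f'pics/{f}.png',cv2.cvtColor(c['pixels'],cv2.COLOR_RGB2BGR)); np.savez(f'pics/{f}.npz',**c); return c
def ray(c,u,v,z):
    P=np.array(c['pose']); d=P[:3,:3]@np.array([(u-c['cx'])/c['fx'],(v-c['cy'])/c['fy'],1.]); o=P[:3,3]
    return (o+d*(z-o[2])/d[2]).round(1)
def proj(c,p):
    P=np.array(c['pose']); q=P[:3,:3].T@(np.array(p)-P[:3,3]); return (c['fx']*q[0]/q[2]+c['cx'],c['fy']*q[1]/q[2]+c['cy'])
E
python3 - <<'E'
from h import *
for n in('top','side'):
    c=snap(n,n+'0'); print(c['fx'],np.array(c['pose']).round(3).tolist())
s=bot.sense(); print(s['time_s'],s['eef_pos'],s['ee_rot'],bot.grip_point_offset)
E
```

```text
402.7429639426642 [[0.012, -0.989, 0.151, 405.607], [-1.0, -0.012, 0.005, -11.414], [-0.003, -0.151, -0.989, 1160.788], [0.0, 0.0, 0.0, 1.0]]
392.0989130291243 [[-0.954, -0.201, 0.224, 320.87], [-0.3, 0.663, -0.685, 709.897], [-0.01, -0.721, -0.693, 780.623], [0.0, 0.0, 0.0, 1.0]]
0.1 [ 235.07996684 -496.70433742  230.53622589] [ 9.75699992e-01  2.19109128e-01 -1.71888312e-05 -8.45122195e-04] 18.700000000000003
```

View pics/top0.png

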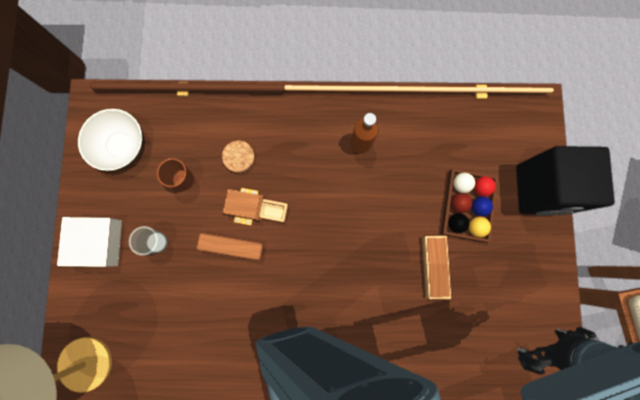

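View pics/side0.png

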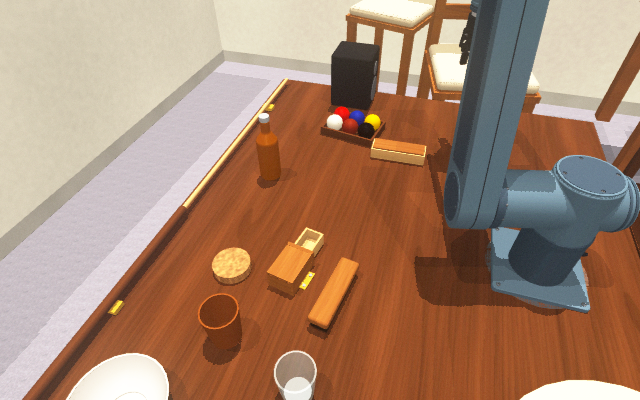

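The top picture shows the sleeve at about (243,206) with the tray standing out to the right, at (273,211). The brush is at (230,246) and the coasters are at (238,156). I'll zoom in on that area.

```bash
python3 - <<'E'
import cv2
a=cv2.imread('pics/top0.png')[175:265,190:300]; a=cv2.resize(a,None,fx=7,fy=6.6,interpolation=cv2.INTER_CUBIC)
a=cv2.imread('pics/top0.png')[180:264,190:300]; a=cv2.resize(a,None,fx=7,fy=7,interpolation=cv2.INTER_CUBIC)
b=cv2.imread('pics/side0.png')[220:335,255:365]; b=cv2.resize(b,None,fx=5,fy=5,interpolation=cv2.INTER_CUBIC)
cv2.imwrite('pics/tc.png',a);cv2.imwrite('pics/sc.png',b)
E
```

```text
(no output)
```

View pics/tc.png

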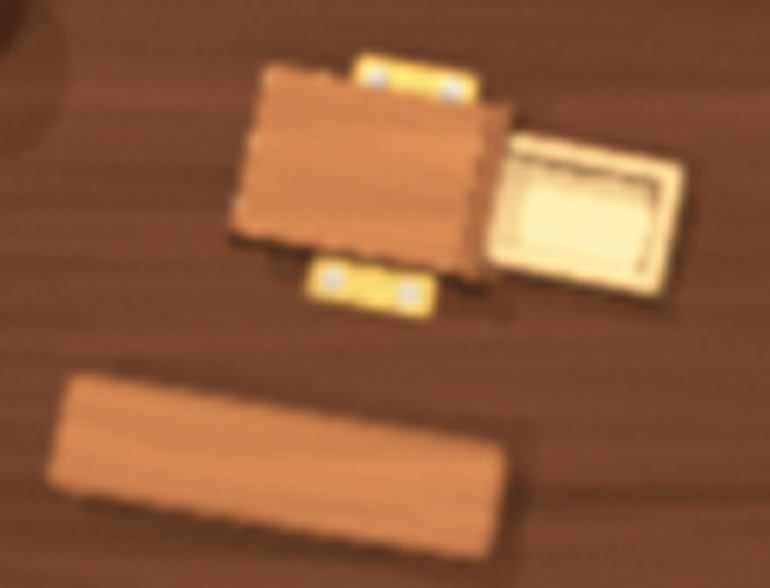

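View pics/sc.png

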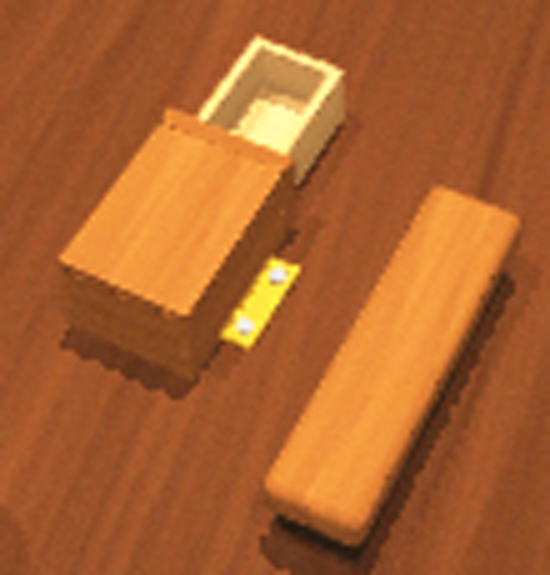

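The sleeve's roof corners, the brass plates and the tray's outer rim corners are clear in both crops. Next I fit the poses to them.

```bash
cat > fit.py <<'E'
from h import *
from scipy.optimize import least_squares
T=np.load('pics/top0.npz');S=np.load('pics/side0.npz')
t=lambda x,y:((x+.5)/7-.5+190,(y+.5)/7-.5+180)
s=lambda x,y:((x+.5)/5-.5+255,(y+.5)/5-.5+220)
# local sleeve coordinates: +x back, y left of it
obs=[(T,t(265,65),(50.5,-34,51)),(T,t(233,237),(50.5,34,51)),(T,t(512,105),(-50.5,-36,53)),(T,t(480,280),(-50.5,36,53)),
(S,s(60,262),(50.5,-34,51)),(S,s(190,318),(50.5,34,51)),(S,s(165,108),(-50.5,-36,53)),(S,s(294,160),(-50.5,36,53))]
tr=[(T,t(685,160),(-25,)),(T,t(662,297),(25,)),(S,s(259,37),(-25,)),(S,s(346,71),(25,))]
E
python3 - <<'E'
from fit import *
for c,p,l in obs: print(l,ray(c,*p,l[2]))
for c,p,l in tr: print(l,ray(c,*p,40))
def w(q,l):
    c,s_=np.cos(q[2]),np.sin(q[2]); return (q[0]+c*l[0]-s_*l[1],q[1]+s_*l[0]+c*l[1],l[2])
for y0 in(1.4,1.7):
  for sg in (1,-1):
    f=lambda q:np.concatenate([np.subtract(proj(c,w(q,(l[0],sg*l[1],l[2]))),p) for c,p,l in obs]+[np.subtract(proj(c,w(q,(q[3],sg*l[0],40))),p) for c,p,l in tr])
    r=least_squares(f,[400,190,y0,-110],x_scale=[10,10,.1,10]); print(sg,r.x.round(3),r.cost,r.fun.round(1) if r.cost<30 else '')
for p in[(72,375),(505,447),(490,560),(48,488)]: print('brush',ray(T,*t(*p),44))
print('coaster',ray(T,238,156,25))
E
```

```text
(50.5, -34, 51) [600.6 239.9  51. ]
(50.5, 34, 51) [531.2 249.4  51. ]
(-50.5, -36, 53) [585.2 140.3  53. ]
(-50.5, 36, 53) [515.1 150.6  53. ]
(50.5, -34, 51) [601.4 243.   51. ]
(50.5, 34, 51) [534.6 254.   51. ]
(-50.5, -36, 53) [587.6 145.4  53. ]
(-50.5, 36, 53) [517.8 157.6  53. ]
(-25,) [565.8  71.8  40. ]
(25,) [510.5  79.7  40. ]
(-25,) [563.3  76.9  40. ]
(25,) [514.  86.  40.]
1 [ 559.287  197.647    1.405 -121.317] 8.180139538264655 [-0.7 -0.2 -1.3 -1.  -0.6 -0.5 -1.1 -0.1  0.3 -0.4  0.4 -0.3  0.9 -0.9
  1.4 -1.  -0.8  0.6 -0.8 -1.5  0.1 -0.9  0.2 -1.2]
-1 [ 562.606  195.666    1.34  -119.764] 3547.543116524641 
1 [ 559.287  197.647    1.405 -121.317] 8.180139538265331 [-0.7 -0.2 -1.3 -1.  -0.6 -0.5 -1.1 -0.1  0.3 -0.4  0.4 -0.3  0.9 -0.9
  1.4 -1.  -0.8  0.6 -0.8 -1.5  0.1 -0.9  0.2 -1.2]
-1 [ 562.606  195.666    1.34  -119.765] 3547.543117118077 
brush [476.3 312.3  44. ]
brush [450.1 139.9  44. ]
brush [405.9 144.3  44. ]
brush [431.8 319.3  44. ]
coaster [702.3 219.4  25. ]
```

Call:
arm_command --steps '[{"dx": 0.62, "dy": 1.22, "az": 0.46}, {"dx": 1.24, "dy": 2.44, "az": 0.92}, {"dx": 1.86, "dy": 3.66, "az": 1.38}, {"dx": 2.48, "dy": 4.88, "az": 1.84}, {"dx": 3.1, "dy": 6.1, "az": 2.3}]' --jaw 1

```text
validation failed for argument at $.st...
```

Call:
arm_command --steps '[{"dx": 0.62, "dy": 1.22, "az": 0.46}, {"dx": 1.24, "dy": 2.44, "az": 0.92}, {"dx": 1.86, "dy": 3.66, "az": 1.38}, {"dx": 2.48, "dy": 4.88, "az": 1.84}, {"dx": 3.1, "dy": 6.1, "az": 2.3}]'

```text
validation failed for argument at $.st...
```

Call:
arm_command --steps '[{"dx": 0.62, "dy": 1.22, "az": 0.46}, {"dx": 1.24, "dy": 2.44, "az": 0.92}, {"dx": 1.86, "dy": 3.66, "az": 1.38}, {"dx": 2.48, "dy": 4.88, "az": 1.84}, {"dx": 3.1, "dy": 6.1, "az": 2.3}]'

```text
validation failed for argument at $.st...
```

Call:
arm_command --steps '[{"dx": 0.62, "dy": 1.22, "dz": -0.8, "az": 0.46}, {"dx": 1.24, "dy": 2.44, "dz": -1.6, "az": 0.92}, {"dx": 1.86, "dy": 3.66, "dz": -2.4, "az": 1.38}, {"dx": 2.48, "dy": 4.88, "dz": -3.2, "az": 1.84}, {"dx": 3.1, "dy": 6.1, "dz": -4.0, "az": 2.3}]'

```text
validation failed for argument at $.st...
```

Call:
arm_command --steps '[{}, {}]'

```text
validation failed for argument at $.st...
```

Call:
arm_command --steps '[{"dx": 0.62, "dy": 1.22, "dz": 0, "ax": 0, "ay": 0, "az": 0.46}, {"dx": 1.24, "dy": 2.44, "dz": 0, "ax": 0, "ay": 0, "az": 0.92}, {"dx": 1.86, "dy": 3.66, "dz": 0, "ax": 0, "ay": 0, "az": 1.38}, {"dx": 2.48, "dy": 4.88, "dz": 0, "ax": 0, "ay": 0, "az": 1.84}, {"dx": 3.1, "dy": 6.1, "dz": 0, "ax": 0, "ay": 0, "az": 2.3}]' --jaw 1

```text
time_s: 0.52
eef_pos: [312.9, -343.0, 230.9]
ee_rot: [0.942, 0.336, 0.0, -0.0]
contact_force: [1.0, -0.0, -0.2]
grip_width: 85.5
gripper_force: 0.0
```

Call:
arm_command --steps '[{"dx": 0.62, "dy": 1.22, "dz": 0, "ax": 0, "ay": 0, "az": 0.46}, {"dx": 1.24, "dy": 2.44, "dz": 0, "ax": 0, "ay": 0, "az": 0.92}, {"dx": 1.86, "dy": 3.66, "dz": 0, "ax": 0, "ay": 0, "az": 1.38}, {"dx": 2.48, "dy": 4.88, "dz": 0, "ax": 0, "ay": 0, "az": 1.84}, {"dx": 3.1, "dy": 6.1, "dz": 0, "ax": 0, "ay": 0, "az": 2.3}]'

```text
time_s: 0.93
eef_pos: [390.4, -190.4, 231.1]
ee_rot: [0.895, 0.446, -0.0, -0.0]
contact_force: [0.9, -0.9, -0.0]
grip_width: 85.6
gripper_force: 0.0
```

Call:
arm_command --steps '[{"dx": 0.62, "dy": 1.22, "dz": 0, "ax": 0, "ay": 0, "az": 0.46}, {"dx": 1.24, "dy": 2.44, "dz": 0, "ax": 0, "ay": 0, "az": 0.92}, {"dx": 1.86, "dy": 3.66, "dz": 0, "ax": 0, "ay": 0, "az": 1.38}, {"dx": 2.48, "dy": 4.88, "dz": 0, "ax": 0, "ay": 0, "az": 1.84}, {"dx": 3.1, "dy": 6.1, "dz": 0, "ax": 0, "ay": 0, "az": 2.3}]'

```text
time_s: 1.35
eef_pos: [467.9, -37.9, 231.1]
ee_rot: [0.835, 0.551, -0.0, -0.0]
contact_force: [-0.1, -0.5, -0.4]
grip_width: 85.2
gripper_force: 0.0
```

Call:
arm_command --steps '[{"dx": 0.62, "dy": 1.22, "dz": -0.8, "ax": 0, "ay": 0, "az": 0.46}, {"dx": 1.24, "dy": 2.44, "dz": -1.6, "ax": 0, "ay": 0, "az": 0.92}, {"dx": 1.86, "dy": 3.66, "dz": -2.4, "ax": 0, "ay": 0, "az": 1.38}, {"dx": 2.48, "dy": 4.88, "dz": -3.2, "ax": 0, "ay": 0, "az": 1.84}, {"dx": 3.1, "dy": 6.1, "dz": -4.0, "ax": 0, "ay": 0, "az": 2.3}]'

```text
time_s: 1.77
eef_pos: [545.3, 114.6, 130.0]
ee_rot: [0.762, 0.647, -0.0, -0.0]
contact_force: [0.8, -0.9, 0.7]
grip_width: 85.5
gripper_force: 0.0
```

Call:
arm_command --steps '[{"dx": 0, "dy": 0, "dz": 0, "ax": 0, "ay": 0, "az": 0}, {"dx": 0, "dy": 0, "dz": 0, "ax": 0, "ay": 0, "az": 0}]'

```text
time_s: 1.93
eef_pos: [544.1, 114.4, 129.1]
ee_rot: [0.762, 0.647, -0.002, -0.001]
contact_force: [1.0, -0.9, 0.9]
grip_width: 85.4
gripper_force: 0.0
```

```bash
python3 - <<'E'
from h import *
s=bot.sense(); q=s['ee_rot']; print(s['joint_pos'],s['eef_pos'],2*np.arctan2(q[1],q[0])-np.pi/2)
E
```

```text
[ 6.67180425e-03  3.60423864e-01  1.65767254e+00 -1.18341518e-04
  1.12803306e+00  1.69235754e-01] [544.07000249 114.39457303 129.0739291 ] -0.16251300498776233
```

Call:
arm_command --steps '[{"dx": 0, "dy": 0, "dz": -1.4, "ax": 0, "ay": 0, "az": 0}, {"dx": 0, "dy": 0, "dz": -2.6, "ax": 0, "ay": 0, "az": 0}, {"dx": 0, "dy": 0, "dz": -3.6, "ax": 0, "ay": 0, "az": 0}, {"dx": 0, "dy": 0, "dz": -4.4, "ax": 0, "ay": 0, "az": 0}, {"dx": 0, "dy": 0, "dz": -4.85, "ax": 0, "ay": 0, "az": 0}]'

```text
time_s: 2.35
eef_pos: [543.8, 111.5, 8.6]
ee_rot: [0.764, 0.646, -0.001, -0.001]
contact_force: [1.1, -0.7, -0.4]
grip_width: 85.3
gripper_force: 0.0
```

Call:
arm_command --steps '[{"dx": 0, "dy": 0, "dz": 0, "ax": 0, "ay": 0, "az": 0}, {"dx": 0, "dy": 0, "dz": 0, "ax": 0, "ay": 0, "az": 0}]'

```text
time_s: 2.52
eef_pos: [545.5, 112.1, 10.7]
ee_rot: [0.764, 0.646, 0.0, 0.0]
contact_force: [0.9, -0.3, -0.0]
grip_width: 85.5
gripper_force: 0.0
```

```bash
python3 - <<'E'
from h import *
snap('side','side1');c=snap('top','top1')
a=cv2.imread('pics/side1.png')[200:320,230:370]; a=cv2.resize(a,None,fx=3.5,fy=3.5,interpolation=cv2.INTER_CUBIC)
cv2.imwrite('pics/sc1.png',a)
E
```

```text
(no output)
```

View pics/sc1.png

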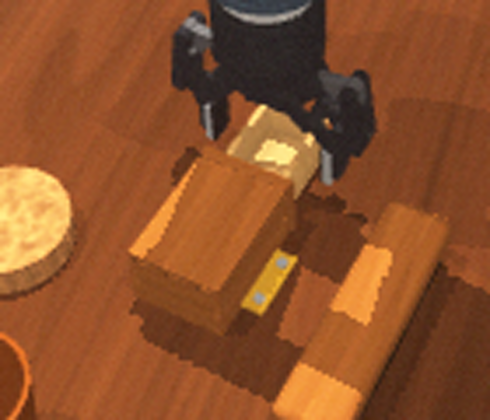

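The open fingers straddle the tray: the pads are at crop (212,120) and (328,170), with the tray between them. I close now.

Call:
arm_command --steps '[{"dx": 0, "dy": 0, "dz": 0, "ax": 0, "ay": 0, "az": 0}, {"dx": 0, "dy": 0, "dz": 0, "ax": 0, "ay": 0, "az": 0}, {"dx": 0, "dy": 0, "dz": 0, "ax": 0, "ay": 0, "az": 0}, {"dx": 0, "dy": 0, "dz": 0, "ax": 0, "ay": 0, "az": 0}, {"dx": 0, "dy": 0, "dz": 0, "ax": 0, "ay": 0, "az": 0}]' --jaw 0 --grip_force 50

```text
time_s: 3.03
eef_pos: [545.8, 112.9, 11.2]
ee_rot: [0.763, 0.646, 0.001, 0.001]
contact_force: [-1.2, -0.8, 5.8]
grip_width: 48.9
gripper_force: 53.3
```

Call:
arm_command --steps '[{"dx": 0, "dy": 0, "dz": 0, "ax": 0, "ay": 0, "az": 0}, {"dx": 0, "dy": 0, "dz": 0, "ax": 0, "ay": 0, "az": 0}, {"dx": 0, "dy": 0, "dz": 0, "ax": 0, "ay": 0, "az": 0}, {"dx": 0, "dy": 0, "dz": 0, "ax": 0, "ay": 0, "az": 0}, {"dx": 0, "dy": 0, "dz": 0, "ax": 0, "ay": 0, "az": 0}]'

```text
time_s: 3.45
eef_pos: [545.8, 112.9, 11.2]
ee_rot: [0.763, 0.646, 0.001, 0.001]
contact_force: [-1.0, -0.5, 5.0]
grip_width: 49.0
gripper_force: 53.3
```

Call:
arm_command --steps '[{"dx": -0.05, "dy": -0.3, "dz": 0, "ax": 0, "ay": 0, "az": 0}, {"dx": -0.13, "dy": -0.8, "dz": 0, "ax": 0, "ay": 0, "az": 0}, {"dx": -0.24, "dy": -1.5, "dz": 0, "ax": 0, "ay": 0, "az": 0}, {"dx": -0.36, "dy": -2.2, "dz": 0, "ax": 0, "ay": 0, "az": 0}, {"dx": -0.48, "dy": -3.0, "dz": 0, "ax": 0, "ay": 0, "az": 0}]'

```text
time_s: 3.87
eef_pos: [533.7, 37.9, 10.8]
ee_rot: [0.763, 0.646, 0.001, 0.0]
contact_force: [0.5, 2.9, 3.4]
grip_width: 49.4
gripper_force: 52.9
```

Call:
arm_command --steps '[{"dx": -0.12, "dy": -0.75, "dz": 0, "ax": 0, "ay": 0, "az": 0}, {"dx": -0.24, "dy": -1.5, "dz": 0, "ax": 0, "ay": 0, "az": 0}, {"dx": -0.36, "dy": -2.2, "dz": 0, "ax": 0, "ay": 0, "az": 0}, {"dx": -0.48, "dy": -2.95, "dz": 0, "ax": 0, "ay": 0, "az": 0}, {"dx": -0.6, "dy": -3.7, "dz": 0, "ax": 0, "ay": 0, "az": 0}]'

```text
time_s: 4.28
eef_pos: [517.3, -55.8, 9.8]
ee_rot: [0.763, 0.646, -0.0, -0.0]
contact_force: [0.3, -0.9, -3.1]
grip_width: 49.1
gripper_force: 52.4
```

```bash
python3 - <<'E'
from h import *
s=bot.sense(); print(s['eef_pos'],s['contact_force'],s['grip_width'],s['joint_pos'])
c=snap('side','side2');snap('top','top2')
a=cv2.imread('pics/side2.png')[150:320,230:400]; a=cv2.resize(a,None,fx=3,fy=3,interpolation=cv2.INTER_CUBIC)
cv2.imwrite('pics/sc2.png',a)
E
```

```text
[517.31871657 -55.80950646   9.82358107] [ 0.25430979 -0.89373134 -3.13713197] 49.052869519474044 [-3.21784405e-01  4.64598083e-01  1.86017513e+00 -5.33260487e-04
  8.17634156e-01 -1.56366990e-01]
```

View pics/sc2.png

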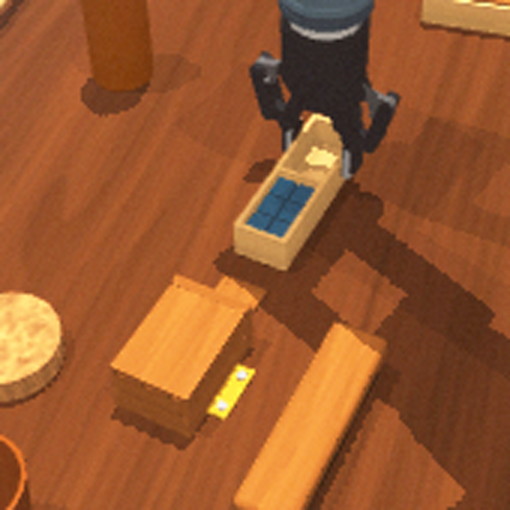

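The picture shows the tray fully out and level, with the chalk half towards the sleeve. I lift it, turn it a quarter turn, set it down and regrasp the chalk half.

Call:
arm_command --steps '[{"dx": 0, "dy": 0, "dz": 0.6, "ax": 0, "ay": 0, "az": 0}, {"dx": 0.1, "dy": 0, "dz": 1.0, "ax": 0, "ay": 0, "az": 0.9}, {"dx": 0.2, "dy": 0, "dz": 1.0, "ax": 0, "ay": 0, "az": 1.9}, {"dx": 0.4, "dy": 0, "dz": 1.0, "ax": 0, "ay": 0, "az": 2.9}, {"dx": 0.6, "dy": 0, "dz": 1.0, "ax": 0, "ay": 0, "az": 3.9}]'

```text
time_s: 4.8
eef_pos: [532.8, -54.4, 34.9]
ee_rot: [0.614, 0.789, -0.0, -0.0]
contact_force: [0.2, 0.1, -3.0]
grip_width: 49.1
gripper_force: 53.2
```

Call:
arm_command --steps '[{"dx": 0.1, "dy": 0, "dz": 0, "ax": 0, "ay": 0, "az": 1.1}, {"dx": 0.2, "dy": 0, "dz": 0, "ax": 0, "ay": 0, "az": 2.2}, {"dx": 0.3, "dy": 0, "dz": 0, "ax": 0, "ay": 0, "az": 3.3}, {"dx": 0.4, "dy": 0, "dz": 0, "ax": 0, "ay": 0, "az": 4.4}, {"dx": 0.5, "dy": 0, "dz": 0, "ax": 0, "ay": 0, "az": 5.5}]'

```text
time_s: 5.22
eef_pos: [545.2, -54.3, 34.6]
ee_rot: [0.364, 0.931, -0.0, -0.001]
contact_force: [-0.4, -0.0, -2.5]
grip_width: 49.5
gripper_force: 53.2
```

Call:
arm_command --steps '[{"dx": 0.1, "dy": 0, "dz": 0, "ax": 0, "ay": 0, "az": 1.1}, {"dx": 0.2, "dy": 0, "dz": 0, "ax": 0, "ay": 0, "az": 2.2}, {"dx": 0.3, "dy": 0, "dz": 0, "ax": 0, "ay": 0, "az": 3.3}, {"dx": 0.4, "dy": 0, "dz": 0, "ax": 0, "ay": 0, "az": 4.4}, {"dx": 0.5, "dy": 0, "dz": 0, "ax": 0, "ay": 0, "az": 5.6}]'

```text
time_s: 5.63
eef_pos: [557.7, -54.3, 34.6]
ee_rot: [0.08, 0.997, 0.0, -0.001]
contact_force: [-0.3, 0.9, -2.3]
grip_width: 48.9
gripper_force: 53.2
```

Call:
arm_command --steps '[{"dx": 0, "dy": 0, "dz": -0.4, "ax": 0, "ay": 0, "az": 0}, {"dx": 0, "dy": 0, "dz": -0.7, "ax": 0, "ay": 0, "az": 0}, {"dx": 0, "dy": 0, "dz": -0.9, "ax": 0, "ay": 0, "az": 0}, {"dx": 0, "dy": 0, "dz": -1.0, "ax": 0, "ay": 0, "az": 0}, {"dx": 0, "dy": 0, "dz": -1.04, "ax": 0, "ay": 0, "az": 0}]'

```text
time_s: 6.05
eef_pos: [557.2, -54.4, 7.9]
ee_rot: [0.084, 0.996, 0.0, -0.001]
contact_force: [-0.1, -0.3, -2.8]
grip_width: 49.3
gripper_force: 53.1
```

Call:
arm_command --steps '[{"dx": 0, "dy": 0, "dz": -0.04, "ax": 0, "ay": 0, "az": 0}, {"dx": 0, "dy": 0, "dz": -0.08, "ax": 0, "ay": 0, "az": 0}]'

```text
time_s: 6.22
eef_pos: [558.2, -54.7, 7.2]
ee_rot: [0.083, 0.997, 0.0, 0.0]
contact_force: [-4.4, 1.4, 8.5]
grip_width: 48.7
gripper_force: 54.7
```

Call:
arm_command --steps '[{"dx": 0, "dy": 0, "dz": 0, "ax": 0, "ay": 0, "az": 0}, {"dx": 0, "dy": 0, "dz": 0, "ax": 0, "ay": 0, "az": 0}, {"dx": 0, "dy": 0, "dz": 0, "ax": 0, "ay": 0, "az": 0}, {"dx": 0, "dy": 0, "dz": 0, "ax": 0, "ay": 0, "az": 0}, {"dx": 0, "dy": 0, "dz": 0, "ax": 0, "ay": 0, "az": 0}]' --jaw 1

```text
time_s: 6.63
eef_pos: [558.4, -54.8, 7.4]
ee_rot: [0.083, 0.997, -0.0, 0.0]
contact_force: [-0.1, -0.3, 0.8]
grip_width: 85.2
gripper_force: 0.0
```

Call:
arm_command --steps '[{"dx": 0, "dy": 0, "dz": 0.5, "ax": 0, "ay": 0, "az": 0}, {"dx": 0, "dy": 0, "dz": 1.3, "ax": 0, "ay": 0, "az": 0}, {"dx": 0, "dy": 0, "dz": 2.0, "ax": 0, "ay": 0, "az": 0}, {"dx": -0.5, "dy": 0.08, "dz": 2.4, "ax": 0, "ay": 0, "az": 0}, {"dx": -1.2, "dy": 0.2, "dz": 2.4, "ax": 0, "ay": 0, "az": -1.0}]'

```text
time_s: 7.05
eef_pos: [531.1, -50.7, 69.8]
ee_rot: [0.135, 0.991, -0.001, 0.003]
contact_force: [0.1, 0.0, 0.4]
grip_width: 84.9
gripper_force: 0.0
```

Call:
arm_command --steps '[{"dx": -0.5, "dy": 0.08, "dz": 0, "ax": 0, "ay": 0, "az": -1.1}, {"dx": -1.0, "dy": 0.16, "dz": 0, "ax": 0, "ay": 0, "az": -2.2}, {"dx": -1.5, "dy": 0.25, "dz": 0, "ax": 0, "ay": 0, "az": -3.4}, {"dx": -2.0, "dy": 0.33, "dz": 0, "ax": 0, "ay": 0, "az": -4.6}, {"dx": -2.27, "dy": 0.38, "dz": 0, "ax": 0, "ay": 0, "az": -5.8}]'

```text
time_s: 7.47
eef_pos: [469.8, -39.7, 67.1]
ee_rot: [0.427, 0.904, -0.0, -0.001]
contact_force: [-0.5, 0.3, 0.6]
grip_width: 85.4
gripper_force: 0.0
```

Call:
arm_command --steps '[{"dx": 0, "dy": 0, "dz": 0, "ax": 0, "ay": 0, "az": -1.1}, {"dx": 0, "dy": 0, "dz": 0, "ax": 0, "ay": 0, "az": -2.2}, {"dx": 0, "dy": 0, "dz": 0, "ax": 0, "ay": 0, "az": -3.4}, {"dx": 0, "dy": 0, "dz": 0, "ax": 0, "ay": 0, "az": -4.6}, {"dx": 0, "dy": 0, "dz": 0, "ax": 0, "ay": 0, "az": -5.8}]'

```text
time_s: 7.88
eef_pos: [471.5, -40.2, 67.3]
ee_rot: [0.677, 0.736, 0.0, 0.0]
contact_force: [-0.3, -0.0, -0.3]
grip_width: 85.7
gripper_force: 0.0
```

Call:
arm_command --steps '[{"dx": 0, "dy": 0, "dz": 0, "ax": 0, "ay": 0, "az": -1.1}, {"dx": 0, "dy": 0, "dz": 0, "ax": 0, "ay": 0, "az": -2.2}, {"dx": 0, "dy": 0, "dz": 0, "ax": 0, "ay": 0, "az": -3.4}, {"dx": 0, "dy": 0, "dz": 0, "ax": 0, "ay": 0, "az": -4.6}, {"dx": 0, "dy": 0, "dz": 0, "ax": 0, "ay": 0, "az": -5.8}]'

```text
time_s: 8.3
eef_pos: [471.5, -40.2, 67.2]
ee_rot: [0.866, 0.5, 0.0, 0.0]
contact_force: [0.7, -0.3, -0.4]
grip_width: 85.4
gripper_force: 0.0
```

Call:
arm_command --steps '[{"dx": 0, "dy": 0, "dz": 0, "ax": 0, "ay": 0, "az": -1.1}, {"dx": 0, "dy": 0, "dz": 0, "ax": 0, "ay": 0, "az": -2.2}, {"dx": 0, "dy": 0, "dz": 0, "ax": 0, "ay": 0, "az": -3.4}, {"dx": 0, "dy": 0, "dz": 0, "ax": 0, "ay": 0, "az": -4.6}, {"dx": 0, "dy": 0, "dz": 0, "ax": 0, "ay": 0, "az": -5.8}]'

```text
time_s: 8.72
eef_pos: [471.5, -40.2, 67.2]
ee_rot: [0.976, 0.22, 0.0, 0.0]
contact_force: [0.6, 0.6, -0.2]
grip_width: 85.3
gripper_force: 0.0
```

Call:
arm_command --steps '[{"dx": 0, "dy": 0, "dz": 0, "ax": 0, "ay": 0, "az": -1.1}, {"dx": 0, "dy": 0, "dz": 0, "ax": 0, "ay": 0, "az": -2.2}, {"dx": 0, "dy": 0, "dz": 0, "ax": 0, "ay": 0, "az": -3.4}, {"dx": 0, "dy": 0, "dz": 0, "ax": 0, "ay": 0, "az": -4.6}, {"dx": 0, "dy": 0, "dz": 0, "ax": 0, "ay": 0, "az": -5.8}]'

```text
time_s: 9.13
eef_pos: [471.5, -40.2, 67.2]
ee_rot: [0.997, -0.081, 0.0, 0.0]
contact_force: [-0.1, 0.2, -0.1]
grip_width: 85.8
gripper_force: 0.0
```

```bash
python3 - <<'E'
from h import *
s=bot.sense(); q=s['ee_rot'];print(s['eef_pos'],s['contact_force'],s['joint_pos'],2*np.arctan2(q[1],q[0])-np.pi/2)
c=snap('side','side3');snap('top','top3')
a=cv2.imread('pics/side3.png')[130:290,270:440]; a=cv2.resize(a,None,fx=3.5,fy=3.5,interpolation=cv2.INTER_CUBIC)
cv2.imwrite('pics/sc3.png',a)
E
```

```text
[471.49732533 -40.21845067  67.2372097 ] [-0.09233271  0.21116835 -0.072398  ] [-3.21442396e-01  3.06864315e-01  1.92732492e+00  1.50870328e-05
  9.07041205e-01  1.41190389e+00] -1.7333555767373796
```

View pics/sc3.png

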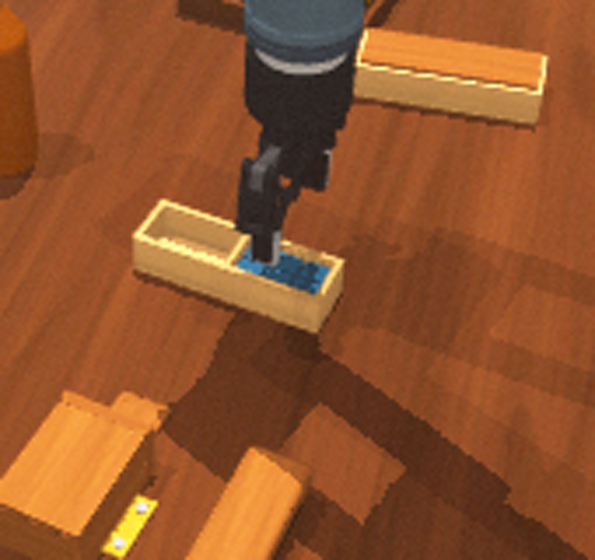

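The tray lies flat with the gripper over the chalk half, at crop (290,265). I descend and grip.

Call:
arm_command --steps '[{"dx": 0, "dy": 0, "dz": -0.8, "ax": 0, "ay": 0, "az": 0}, {"dx": 0, "dy": 0, "dz": -1.5, "ax": 0, "ay": 0, "az": 0}, {"dx": 0, "dy": 0, "dz": -2.0, "ax": 0, "ay": 0, "az": 0}, {"dx": 0, "dy": 0, "dz": -2.25, "ax": 0, "ay": 0, "az": 0}, {"dx": 0, "dy": 0, "dz": -2.36, "ax": 0, "ay": 0, "az": 0}]'

```text
time_s: 9.65
eef_pos: [470.8, -40.0, 7.2]
ee_rot: [0.997, -0.077, -0.001, -0.0]
contact_force: [-0.3, 0.5, -0.9]
grip_width: 85.3
gripper_force: 0.0
```

Call:
arm_command --steps '[{"dx": 0, "dy": 0, "dz": 0, "ax": 0, "ay": 0, "az": 0}, {"dx": 0, "dy": 0, "dz": 0, "ax": 0, "ay": 0, "az": 0}, {"dx": 0, "dy": 0, "dz": 0, "ax": 0, "ay": 0, "az": 0}, {"dx": 0, "dy": 0, "dz": 0, "ax": 0, "ay": 0, "az": 0}, {"dx": 0, "dy": 0, "dz": 0, "ax": 0, "ay": 0, "az": 0}]' --jaw 0 --grip_force 50

```text
time_s: 10.07
eef_pos: [472.2, -40.4, 9.0]
ee_rot: [0.997, -0.078, 0.001, 0.0]
contact_force: [-1.0, 0.4, 6.0]
grip_width: 49.4
gripper_force: 52.9
```

Call:
arm_command --steps '[{"dx": 0, "dy": 0, "dz": 0, "ax": 0, "ay": 0, "az": 0}, {"dx": 0, "dy": 0, "dz": 0, "ax": 0, "ay": 0, "az": 0}, {"dx": 0, "dy": 0, "dz": 0, "ax": 0, "ay": 0, "az": 0}]'

```text
time_s: 10.32
eef_pos: [472.2, -40.4, 9.0]
ee_rot: [0.997, -0.078, 0.001, 0.0]
contact_force: [-0.6, 0.7, 6.0]
grip_width: 49.1
gripper_force: 53.0
```

Call:
arm_command --steps '[{"dx": 0, "dy": 0, "dz": 0.5, "ax": 0, "ay": 0, "az": 0}, {"dx": 0.1, "dy": 0, "dz": 1.0, "ax": 0, "ay": 0, "az": 0.8}, {"dx": 0.3, "dy": 0, "dz": 1.0, "ax": 0, "ay": 0, "az": 1.8}, {"dx": 0.5, "dy": 0, "dz": 1.0, "ax": 0, "ay": 0, "az": 2.9}, {"dx": 0.7, "dy": 0, "dz": 1.0, "ax": 0, "ay": 0, "az": 4.0}]'

```text
time_s: 10.73
eef_pos: [488.9, -40.1, 33.2]
ee_rot: [0.991, 0.134, -0.0, 0.0]
contact_force: [-0.2, 0.4, -2.3]
grip_width: 49.1
gripper_force: 52.9
```

Call:
arm_command --steps '[{"dx": 0.2, "dy": 0, "dz": 0, "ax": 0, "ay": 0, "az": 1.1}, {"dx": 0.4, "dy": 0, "dz": 0, "ax": 0, "ay": 0, "az": 2.2}, {"dx": 0.6, "dy": 0, "dz": 0, "ax": 0, "ay": 0, "az": 3.3}, {"dx": 0.8, "dy": 0, "dz": 0, "ax": 0, "ay": 0, "az": 4.4}, {"dx": 1.0, "dy": 0, "dz": 0, "ax": 0, "ay": 0, "az": 5.5}]'

```text
time_s: 11.15
eef_pos: [513.6, -40.1, 32.8]
ee_rot: [0.912, 0.41, -0.0, -0.0]
contact_force: [0.6, 0.2, -3.3]
grip_width: 49.3
gripper_force: 52.9
```

Call:
arm_command --steps '[{"dx": 0.15, "dy": 0, "dz": 0, "ax": 0, "ay": 0, "az": 1.1}, {"dx": 0.3, "dy": 0, "dz": 0, "ax": 0, "ay": 0, "az": 2.2}, {"dx": 0.4, "dy": 0, "dz": 0, "ax": 0, "ay": 0, "az": 3.3}, {"dx": 0.5, "dy": 0, "dz": 0, "ax": 0, "ay": 0, "az": 4.4}, {"dx": 0.57, "dy": 0, "dz": 0, "ax": 0, "ay": 0, "az": 5.5}]'

```text
time_s: 11.57
eef_pos: [528.0, -40.1, 32.8]
ee_rot: [0.758, 0.652, -0.0, -0.0]
contact_force: [1.1, 1.3, -3.2]
grip_width: 49.2
gripper_force: 52.9
```

Call:
arm_command --steps '[{"dx": 0, "dy": 0, "dz": 0, "ax": 0, "ay": 0, "az": 0}, {"dx": 0, "dy": 0, "dz": 0, "ax": 0, "ay": 0, "az": 0}]'

```text
time_s: 11.73
eef_pos: [527.8, -40.1, 32.8]
ee_rot: [0.761, 0.649, -0.0, -0.0]
contact_force: [0.2, -0.4, -3.1]
grip_width: 49.3
gripper_force: 52.8
```

```bash
python3 - <<'E'
from h import *
s=bot.sense(); q=s['ee_rot'];print(s['eef_pos'],s['contact_force'],s['wrist_torque'],s['joint_pos'],2*np.arctan2(q[1],q[0])-np.pi/2)
c=snap('side','side4');d=snap('top','top4')
a=cv2.imread('pics/side4.png')[160:310,250:400]; a=cv2.resize(a,None,fx=3,fy=3,interpolation=cv2.INTER_CUBIC)
b=cv2.imread('pics/top4.png')[170:260,200:350]; b=cv2.resize(b,None,fx=4,fy=4,interpolation=cv2.INTER_CUBIC)
a=a[:360]; cv2.imwrite('pics/m4.png',cv2.resize(np.hstack([a[:, :],b[:, :350]]),(800,360)) )
E
```

```text
[527.82361272 -40.08573701  32.80627796] [ 0.24696416 -0.36557333 -3.12223203] [-0.01284073  0.0401747   0.0166324 ] [-2.86624285e-01  4.41136606e-01  1.82105274e+00 -9.62894527e-05
  8.80136637e-01 -1.27145585e-01] -0.15941733212211462
```

View pics/m4.png

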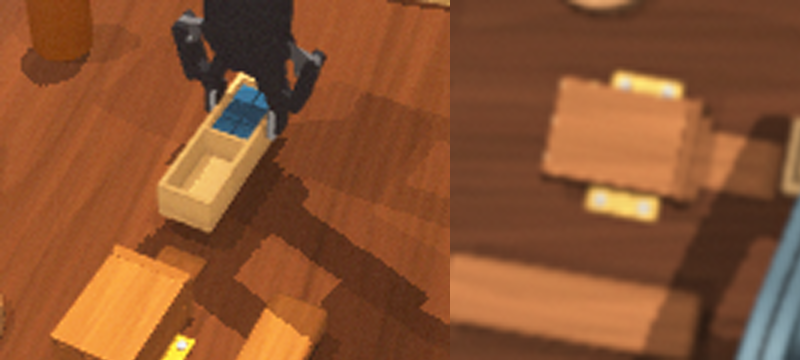

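The tray is level with its empty end facing the mouth. I move it into line and insert it.

Call:
arm_command --steps '[{"dx": 0, "dy": 0.4, "dz": -0.2, "ax": 0, "ay": 0, "az": 0}, {"dx": 0.02, "dy": 0.9, "dz": -0.4, "ax": 0, "ay": 0, "az": 0}, {"dx": 0.03, "dy": 1.4, "dz": -0.6, "ax": 0, "ay": 0, "az": 0}, {"dx": 0.03, "dy": 1.83, "dz": -0.73, "ax": 0, "ay": 0, "az": 0}, {"dx": 0.03, "dy": 1.83, "dz": -0.73, "ax": 0, "ay": 0, "az": 0}]'

```text
time_s: 12.25
eef_pos: [527.5, 8.7, 13.5]
ee_rot: [0.759, 0.651, -0.001, -0.001]
contact_force: [-0.1, -0.1, -2.3]
grip_width: 49.2
gripper_force: 52.8
```

Call:
arm_command --steps '[{"dx": 0.05, "dy": 0.3, "dz": 0, "ax": 0, "ay": 0, "az": 0}, {"dx": 0.11, "dy": 0.7, "dz": 0, "ax": 0, "ay": 0, "az": 0}, {"dx": 0.18, "dy": 1.1, "dz": 0, "ax": 0, "ay": 0, "az": 0}, {"dx": 0.24, "dy": 1.5, "dz": 0, "ax": 0, "ay": 0, "az": 0}, {"dx": 0.29, "dy": 1.8, "dz": 0, "ax": 0, "ay": 0, "az": 0}]'

```text
time_s: 12.67
eef_pos: [536.5, 51.8, 15.0]
ee_rot: [0.76, 0.65, 0.0, 0.0]
contact_force: [-0.4, -0.0, -2.8]
grip_width: 48.8
gripper_force: 52.8
```

Call:
arm_command --steps '[{"dx": 0.06, "dy": 0.4, "dz": -0.03, "ax": 0, "ay": 0, "az": 0}, {"dx": 0.13, "dy": 0.8, "dz": -0.06, "ax": 0, "ay": 0, "az": 0}, {"dx": 0.19, "dy": 1.2, "dz": -0.06, "ax": 0, "ay": 0, "az": 0}, {"dx": 0.26, "dy": 1.6, "dz": -0.06, "ax": 0, "ay": 0, "az": 0}, {"dx": 0.32, "dy": 1.98, "dz": -0.06, "ax": 0, "ay": 0, "az": 0}]'

```text
time_s: 13.08
eef_pos: [544.4, 101.1, 13.3]
ee_rot: [0.76, 0.65, 0.0, 0.0]
contact_force: [0.4, -0.1, -2.4]
grip_width: 48.8
gripper_force: 52.9
```

Call:
arm_command --steps '[{"dx": 0.02, "dy": 0.1, "dz": 0, "ax": 0, "ay": 0, "az": 0}, {"dx": 0.04, "dy": 0.2, "dz": 0, "ax": 0, "ay": 0, "az": 0}, {"dx": 0.05, "dy": 0.3, "dz": 0, "ax": 0, "ay": 0, "az": 0}, {"dx": 0.06, "dy": 0.4, "dz": 0, "ax": 0, "ay": 0, "az": 0}]'

```text
time_s: 13.42
eef_pos: [545.7, 110.0, 13.3]
ee_rot: [0.76, 0.65, -0.0, 0.0]
contact_force: [0.2, -1.5, -2.4]
grip_width: 49.3
gripper_force: 52.9
```

Call:
arm_command --steps '[{"dx": 0.01, "dy": 0.08, "dz": -0.04, "ax": 0, "ay": 0, "az": 0}, {"dx": 0.02, "dy": 0.16, "dz": -0.04, "ax": 0, "ay": 0, "az": 0}]'

```text
time_s: 13.58
eef_pos: [546.6, 113.1, 13.1]
ee_rot: [0.76, 0.65, -0.0, 0.001]
contact_force: [-1.4, -3.2, 1.9]
grip_width: 49.4
gripper_force: 53.5
```

Call:
arm_command --steps '[{"dx": 0.01, "dy": 0.08, "dz": -0.04, "ax": 0, "ay": 0, "az": 0}, {"dx": 0.02, "dy": 0.16, "dz": -0.04, "ax": 0, "ay": 0, "az": 0}]'

```text
time_s: 13.75
eef_pos: [547.6, 116.1, 13.0]
ee_rot: [0.76, 0.65, -0.0, 0.002]
contact_force: [-2.0, -7.8, 10.4]
grip_width: 48.7
gripper_force: 54.3
```

Call:
arm_command --steps '[{"dx": 0.01, "dy": 0.06, "dz": 0, "ax": 0, "ay": 0, "az": 0}, {"dx": 0.02, "dy": 0.12, "dz": 0, "ax": 0, "ay": 0, "az": 0}]'

```text
time_s: 13.92
eef_pos: [548.5, 119.3, 13.1]
ee_rot: [0.76, 0.65, 0.0, 0.002]
contact_force: [-1.9, -8.3, 10.8]
grip_width: 49.3
gripper_force: 54.3
```

Call:
arm_command --steps '[{"dx": 0.01, "dy": 0.06, "dz": 0.06, "ax": 0, "ay": 0, "az": 0}, {"dx": 0.01, "dy": 0.1, "dz": 0.06, "ax": 0, "ay": 0, "az": 0}]'

```text
time_s: 14.08
eef_pos: [548.1, 120.0, 13.4]
ee_rot: [0.76, 0.649, -0.001, 0.002]
contact_force: [-0.2, -19.9, -0.8]
grip_width: 49.4
gripper_force: 53.4
```

Call:
arm_command --steps '[{"dx": 0.01, "dy": 0.05, "dz": 0, "ax": 0, "ay": 0, "az": 0}, {"dx": 0.01, "dy": 0.1, "dz": 0, "ax": 0, "ay": 0, "az": 0}]'

```text
time_s: 14.25
eef_pos: [548.0, 120.0, 13.2]
ee_rot: [0.76, 0.649, -0.003, 0.003]
contact_force: [-3.1, -32.4, 3.4]
grip_width: 49.3
gripper_force: 54.0
```

Call:
arm_command --steps '[{"dx": 0.01, "dy": 0.05, "dz": 0, "ax": 0, "ay": 0, "az": 0}, {"dx": 0.01, "dy": 0.1, "dz": 0, "ax": 0, "ay": 0, "az": 0}]'

```text
time_s: 14.42
eef_pos: [547.9, 120.1, 13.2]
ee_rot: [0.76, 0.649, -0.004, 0.004]
contact_force: [-4.9, -43.2, 4.8]
grip_width: 49.0
gripper_force: 54.3
```

Call:
arm_command --steps '[{"dx": -0.01, "dy": -0.08, "dz": 0, "ax": 0, "ay": 0, "az": 0}, {"dx": -0.02, "dy": -0.17, "dz": 0, "ax": 0, "ay": 0, "az": 0}, {"dx": -0.02, "dy": -0.17, "dz": 0, "ax": 0, "ay": 0, "az": 0}]'

```text
time_s: 14.67
eef_pos: [548.0, 120.0, 13.1]
ee_rot: [0.761, 0.649, -0.001, 0.002]
contact_force: [-1.2, -17.7, 1.0]
grip_width: 49.2
gripper_force: 53.5
```

Call:
arm_command --steps '[{"dx": 0, "dy": 0, "dz": 0, "ax": 0, "ay": 0, "az": 0}, {"dx": 0, "dy": 0, "dz": 0, "ax": 0, "ay": 0, "az": 0}, {"dx": 0, "dy": 0, "dz": 0, "ax": 0, "ay": 0, "az": 0}, {"dx": 0, "dy": 0, "dz": 0, "ax": 0, "ay": 0, "az": 0}, {"dx": 0, "dy": 0, "dz": 0, "ax": 0, "ay": 0, "az": 0}]' --jaw 1

```text
time_s: 15.08
eef_pos: [547.5, 124.8, 12.9]
ee_rot: [0.76, 0.65, 0.0, -0.0]
contact_force: [-0.6, -0.6, 0.4]
grip_width: 85.6
gripper_force: 0.0
```

Call:
arm_command --steps '[{"dx": 0, "dy": 0, "dz": 0.5, "ax": 0, "ay": 0, "az": 0}, {"dx": 0, "dy": 0, "dz": 1.3, "ax": 0, "ay": 0, "az": 0}, {"dx": 0, "dy": 0, "dz": 2.5, "ax": 0, "ay": 0, "az": 0}, {"dx": 0, "dy": -0.8, "dz": 3.8, "ax": 0, "ay": 0, "az": 0}, {"dx": 0, "dy": -2.0, "dz": 4.6, "ax": 0, "ay": 0, "az": 0}]'

```text
time_s: 15.5
eef_pos: [548.4, 76.3, 130.8]
ee_rot: [0.759, 0.651, 0.002, 0.001]
contact_force: [1.0, -0.4, 0.1]
grip_width: 85.4
gripper_force: 0.0
```

Call:
arm_command --steps '[{"dx": -0.3, "dy": -1.5, "dz": 0, "ax": 0, "ay": 0, "az": 0}, {"dx": -0.6, "dy": -3.0, "dz": 0, "ax": 0, "ay": 0, "az": 0}, {"dx": -0.9, "dy": -4.4, "dz": 0, "ax": 0, "ay": 0, "az": 0}, {"dx": -1.2, "dy": -5.6, "dz": 0, "ax": 0, "ay": 0, "az": 0}, {"dx": -1.3, "dy": -6.0, "dz": 0, "ax": 0, "ay": 0, "az": 0}]'

```text
time_s: 15.92
eef_pos: [514.3, -79.0, 128.0]
ee_rot: [0.761, 0.649, -0.0, 0.001]
contact_force: [0.4, -0.6, 0.3]
grip_width: 85.2
gripper_force: 0.0
```

```bash
python3 - <<'E'
from h import *
c=snap('side','side5');d=snap('top','top5')
a=cv2.imread('pics/side5.png')[215:315,250:365]; a=cv2.resize(a,None,fx=3.6,fy=3.6,interpolation=cv2.INTER_CUBIC)
b=cv2.imread('pics/top5.png')[170:260,210:305]; b=cv2.resize(b,None,fx=4,fy=4,interpolation=cv2.INTER_CUBIC)
cv2.imwrite('pics/m5.png',np.hstack([a,b])[:, :800])
th=80
T=np.load('pics/top0.npz')['pixels'].astype(int)
E
```

```text
(no output)
```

View pics/m5.png

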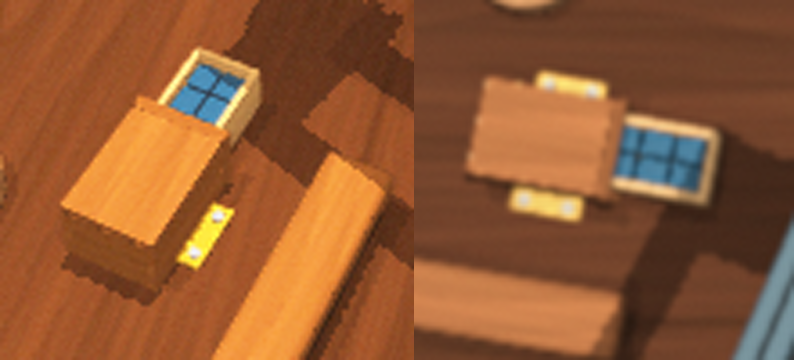

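The chalk half now stands out of the sleeve. I measure its protrusion from the outer rim edge in the before and after images.

```bash
python3 - <<'E'
from h import *
from scipy.ndimage import map_coordinates
u=np.array([np.cos(1.41),np.sin(1.41)]);v=np.array([-u[1],u[0]]);o=np.array([559.3,197.6])
for cam in('top','side'):
  for k in(0,5):
    c=np.load(f'pics/{cam}{k}.npz');im=c['pixels'].astype(float).sum(2)
    xs=np.arange(-140,-100,.5);pr=[]
    for x in xs:
      pts=[proj(c,(*(o+x*u+y*v),40)) for y in np.linspace(-14,14,15)]
      p=np.array(pts).T; pr.append(map_coordinates(im,[p[1],p[0]],order=1).mean())
    pr=np.array(pr); m=pr.argmax(); h=(pr[m]+pr[:m].min())/2
    i=np.where(pr[:m]<h)[0][-1]; print(cam,k,'outer edge x',xs[i],pr[m],pr[:m].min(),'rim peak',xs[m])
E
```

```text
top 0 outer edge x -123.5 638.4322247983966 192.70450897758326 rim peak -100.5
top 5 outer edge x -120.5 390.096869376275 113.50499733405728 rim peak -116.0
side 0 outer edge x -118.5 627.6606197658729 275.94964384748135 rim peak -115.0
side 5 outer edge x -115.0 489.07338212984666 211.1604958137201 rim peak -111.5
```

The hard stop at the predicted depth says the tray is home. A gentle push on its end with shut fingers will confirm it.

Call:
arm_command --steps '[{"dx": 0.2, "dy": 1.2, "dz": 0, "ax": 0, "ay": 0, "az": 0}, {"dx": 0.4, "dy": 2.4, "dz": 0, "ax": 0, "ay": 0, "az": 0}, {"dx": 0.6, "dy": 3.6, "dz": 0, "ax": 0, "ay": 0, "az": 0}, {"dx": 0.8, "dy": 4.6, "dz": -0.4, "ax": 0, "ay": 0, "az": 0}, {"dx": 0.84, "dy": 4.9, "dz": -1.4, "ax": 0, "ay": 0, "az": 0}]' --jaw 0 --grip_force 20

```text
time_s: 16.43
eef_pos: [539.0, 51.9, 95.5]
ee_rot: [0.759, 0.651, 0.003, 0.002]
contact_force: [0.3, 0.0, -0.7]
grip_width: 25.4
gripper_force: 0.0
```

Call:
arm_command --steps '[{"dx": 0, "dy": 0, "dz": -1.0, "ax": 0, "ay": 0, "az": 0}, {"dx": 0, "dy": 0, "dz": -2.0, "ax": 0, "ay": 0, "az": 0}, {"dx": 0, "dy": 0, "dz": -2.7, "ax": 0, "ay": 0, "az": 0}, {"dx": 0, "dy": 0, "dz": -3.0, "ax": 0, "ay": 0, "az": 0}, {"dx": 0, "dy": 0, "dz": -3.0, "ax": 0, "ay": 0, "az": 0}]'

```text
time_s: 16.85
eef_pos: [534.3, 48.5, 15.9]
ee_rot: [0.76, 0.65, -0.001, -0.002]
contact_force: [-0.0, 0.3, 0.3]
grip_width: -0.1
gripper_force: 0.0
```

Call:
arm_command --steps '[{"dx": 0.03, "dy": 0.2, "dz": 0, "ax": 0, "ay": 0, "az": 0}, {"dx": 0.06, "dy": 0.4, "dz": 0, "ax": 0, "ay": 0, "az": 0}, {"dx": 0.08, "dy": 0.5, "dz": 0, "ax": 0, "ay": 0, "az": 0}, {"dx": 0.1, "dy": 0.6, "dz": 0, "ax": 0, "ay": 0, "az": 0}]'

```text
time_s: 17.18
eef_pos: [539.4, 62.4, 19.0]
ee_rot: [0.76, 0.65, 0.001, 0.001]
contact_force: [0.4, 0.6, -0.9]
grip_width: -0.4
gripper_force: 0.0
```

Call:
arm_command --steps '[{"dx": 0.02, "dy": 0.1, "dz": 0, "ax": 0, "ay": 0, "az": 0}, {"dx": 0.03, "dy": 0.2, "dz": 0, "ax": 0, "ay": 0, "az": 0}]'

```text
time_s: 17.35
eef_pos: [539.6, 67.1, 18.4]
ee_rot: [0.76, 0.65, 0.0, 0.0]
contact_force: [0.6, -0.1, -0.3]
grip_width: -0.4
gripper_force: 0.0
```

Call:
arm_command --steps '[{"dx": 0.01, "dy": 0.08, "dz": 0, "ax": 0, "ay": 0, "az": 0}, {"dx": 0.03, "dy": 0.16, "dz": 0, "ax": 0, "ay": 0, "az": 0}]'

```text
time_s: 17.52
eef_pos: [539.9, 71.0, 17.9]
ee_rot: [0.76, 0.65, 0.0, 0.0]
contact_force: [-0.3, -0.1, -0.4]
grip_width: -0.0
gripper_force: 0.0
```

Call:
arm_command --steps '[{"dx": 0.01, "dy": 0.08, "dz": 0, "ax": 0, "ay": 0, "az": 0}, {"dx": 0.03, "dy": 0.16, "dz": 0, "ax": 0, "ay": 0, "az": 0}]'

```text
time_s: 17.68
eef_pos: [540.0, 71.5, 18.0]
ee_rot: [0.759, 0.651, -0.003, 0.002]
contact_force: [-4.9, -24.4, 5.9]
grip_width: 0.2
gripper_force: 12.5
```

Call:
arm_command --steps '[{"dx": 0.01, "dy": 0.08, "dz": 0, "ax": 0, "ay": 0, "az": 0}, {"dx": 0.03, "dy": 0.16, "dz": 0, "ax": 0, "ay": 0, "az": 0}]'

```text
time_s: 17.85
eef_pos: [540.1, 71.6, 18.0]
ee_rot: [0.759, 0.651, -0.005, 0.003]
contact_force: [-10.1, -42.4, 8.6]
grip_width: 0.4
gripper_force: 21.3
```

The tray does not move under 42 N, so it is home. I back away and hand in.

Call:
arm_command --steps '[{"dx": -0.06, "dy": -0.4, "dz": 0, "ax": 0, "ay": 0, "az": 0}, {"dx": -0.2, "dy": -1.2, "dz": 0, "ax": 0, "ay": 0, "az": 0}, {"dx": -0.3, "dy": -2.0, "dz": 0.5, "ax": 0, "ay": 0, "az": 0}, {"dx": -0.4, "dy": -2.6, "dz": 1.7, "ax": 0, "ay": 0, "az": 0}, {"dx": -0.5, "dy": -3.2, "dz": 3.0, "ax": 0, "ay": 0, "az": 0}]'

```text
time_s: 18.27
eef_pos: [527.2, -1.8, 92.0]
ee_rot: [0.76, 0.649, -0.001, -0.002]
contact_force: [1.1, -0.7, 0.7]
grip_width: -0.3
gripper_force: 0.0
```

Call:
arm_command --steps '[{"dx": 0, "dy": 0, "dz": 0, "ax": 0, "ay": 0, "az": 0}, {"dx": 0, "dy": 0, "dz": 0, "ax": 0, "ay": 0, "az": 0}, {"dx": 0, "dy": 0, "dz": 0, "ax": 0, "ay": 0, "az": 0}]'

```text
time_s: 18.52
eef_pos: [528.6, -1.1, 92.6]
ee_rot: [0.76, 0.65, -0.0, -0.0]
contact_force: [-0.6, -0.3, 0.4]
grip_width: 0.3
gripper_force: 0.0
```

```bash
python3 - <<'E'
from h import *
s=bot.sense(); print(s['eef_pos'],s['contact_force'])
print(bot.close_job())
E
```

```text
[528.61515618  -1.05149988  92.5702478 ] [-0.62438522 -0.26881269  0.36473519]
the job is handed in; nothing more can be done
None
```

The tray was drawn out, turned end for end and slid back in, empty half first; it sits hard against the back (no movement at about 42 N) with the chalk half standing out, and the job was handed in at about 18.5 s (no verdict was returned).

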